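Shut the amber-bottle cabinet until its catch snaps home

TASK

The reagents in the brown amber bottles must be kept dark: push the blue door of their little white cabinet fully shut, so that it snaps home on its catch and stays there, without slamming or forcing it. Leave the grey door of the other cabinet standing open as it is, and do not push about or knock over the amber bottle standing on the table.

Things in the scene. Friction and masses are not known exactly. Their poses are not given: they have to be found in the camera images.
- amber_cab_front (a point): White sheet-metal cabinet holding brown amber bottles, 200 mm wide, 140 deep, 200 high, fixed to the table; this point: middle of the top edge of its front, behind the shut door. The front looks away from the robot, about +x, turned up to 0.3 rad. A twin with white bottles and a grey door stands beside it, on either side.
- blue_door (a joint): Opening angle of the amber cabinet's blue door, rad: 0 shut, growing as it opens; starts 0.5 to 1.0. It swings easily and stays where left. Catch: under the roof a captive roller is lifted by a ball-ended strike on the door. From about 0.12 rad it resists (1 to 3 N, pushing 140 mm from the hinge) and lets the door swing back; past about 0.05 rad it draws it to 0, against a stop, and holds it.
- blue_door_hinge (a point): Point on the blue door's vertical hinge axis, level with the door's top (200 mm above the table), in the plane of its outer face. From above, the door turns clockwise about it to open. Door: flat upright panel 200 mm wide, 200 high, 12 thick, about 0.6 kg. Push on its upper 35 mm with fingers pointing down; lower, the gripper's body may jam on the door's top.
- blue_door_edge (a point): Top corner of the blue door's free edge, on the outer face, 200 mm from blue_door_hinge, same height. With (ux, uy) the unit vector from hinge to edge, the outer face looks along (uy, -ux); push against that to shut. A steel knob, 22 mm wide, stands 20 mm out of the outer face 25 mm from the free edge, 75 mm above the table; the rest is plain.
- grey_door_edge (a point): The same corner on the grey door of the twin cabinet, which holds white plastic bottles. That door stands 0.5 to 1.0 rad open, hinged on the same side, and is to be left as it is.
- amber_bottle: Loose brown amber glass bottle, black cap, paper label, 60 mm across, 130 high, about 0.25 kg, standing on the table beyond the doors, near the middle. Origin: centre of its underside, z up. To be left standing where it is.
There are look-alikes about, which are no part of the job. Leave any red or yellow look-alike of the amber_bottle alone.

How it is judged:
By the outcome, as a careful person would: the job done as asked, in the order asked, and still so for the second after the job is handed in, with the robot touching nothing.
It also fails if it takes over 32 s, if anything falls off the work surface, if the arm or the gripper's body presses on something with over 40 N, if the wrist force passes 120 N, or if a joint passes its speed limit or range.

ROBOT

A 6-joint arm with a two-finger parallel gripper is mounted at the origin on the work surface. World frame = base frame: x ahead of the robot, y to its left, z up, the work surface at z = 0. Lengths are in m, angles in rad, forces in N, time in s.
With the tool pointing down it reaches from about 0.25 to 0.725 m from the base axis. Payload 4 kg.
Tool frame: the origin (TCP) lies between the finger pads; the fingertips stand 8 mm ahead of it and the grasp point (between the pads) lies 11 mm behind it; z points along the fingers, y is the line along which they close (so a half turn about z gives the same grasp; the last joint's range is limited). The gripper opens to 85 mm and grips with 20 to 120 N. Pads are 22 mm wide; open, the fingers measure 114 mm over their backs; the gripper's body (76 mm by 85 mm) begins 54 mm behind the grasp point. The pads swing forward as they close: fully open they stand 13 mm farther back than shut.
Start: joints at [-1.239, 0.241, 0.005, 1.335, 0, 1.571], TCP at [0.163, -0.473, 0.239] pointing down, gripper open.
Joint ranges: [-2.72, 2.72], [-1.05, 1.87], [-1.09, 1.28], [-1.99, 2.15], [-1.42, 1.44], [-3.14, 3.14]. Speed limits (rad/s): [2.79, 2.79, 3.14, 3.14, 3.14, 3.14].

INTERFACE

Orientations are given as a unit quaternion [x, y, z, w].
In Python, from workcell import status, viewer, bot gives the robot as it stands.
- The arm moves only by the tool servo_tool, never from a script. Its argument "commands" is a list of rows, each a list of 5 numbers: the finger opening in mm, from 0 to 85.4, then the shift along the tool's x, y, z in mm, then the turn about the tool's z in rad. A call has 1 to 20 rows; each row shifts and turns the commanded pose from where the row before left it, along the tool's axes as they then stand; what a row does not reach is not made up. A row lasts 1/8 s, in which the tool goes at most 62.5 mm and 10.7 degrees, less where a joint would pass 70% of its speed; a pose out of reach is approached as far as the arm can. A call is refused whole if a number of a shift passes 62.5 or a number of a turn 0.188, either way. A call with a gripper value outside its range is refused whole. The fingers move at their own pace and stop on an object; the grip force is fixed at half the most. Time passes only in rows, so rows that do not move let the fingers close. It gives the time, the measured TCP pose, the force, the opening and the grip force at its end, in the units of the state.
- status.get_obs(): the state, without advancing time (a new reading comes with each control period).
- viewer.camera(name): name is "side" or "top"; returns (picture, depth): 480x640x3 uint8, red, green, blue; 480x640 float32, m along the optical axis (not along the pixel's ray), 0 where there is no reading.
- viewer.get_calibration(name): a dict with "camera_matrix" (3x3 intrinsics, pixels), "R" (3x3) and "t" (3): a world point X has camera coordinates R X + t. Camera axes: x right, y down, z forward; pixel columns grow to the right and rows downward; lengths in m; the calibration is good to about 2 mm. A picture is of the moment at which its call begins. get_calibration takes no time and is no camera call.
- bot.job_done(): hands the job in; it is judged then, once.
Trained networks look in the newest picture that a camera, given by its name, has taken for a name from the list of things; names that differ only in an ending like _2 or _b are one class to them, and where a whole thing is asked for, a point or a joint stands for the part that bears it (a point fixed in the world has none). Each returns a list of dicts, best first, with "p" (0 to 1); they miss things now and then, are a little off and sometimes report something else, mostly with a low value. They report only what shows in the picture. A call takes as long as a camera call. They do not tell look-alikes from the thing itself.
- viewer.masks_of(camera, label): "mask" (480x640 bool, what is visible of it) and "pixel" ([row, column] in pixels, amid what is visible of it).
- viewer.spot_point(camera, label): "pixel" ([row, column] in pixels: a listed point, or the origin of a listed thing).
The state is a dict: "clock": time; "joint_pos": joint angles; "joint_vel": joint speeds; "tau": joint torques, N m; "eef_pos": TCP position; "tool_rot": TCP orientation; "ft_force": force on the tool from outside, world axes, zero at the start; "ft_torque": the same for the moment, N m; "grip_width": finger opening in m; "grasp_force": force on a finger pad.
Only numpy, scipy, OpenCV 4.12 (cv2) and the standard library are available. Lean on these libraries where they do the work, as an engineer would, in place of code of your own. Each camera call takes 0.05 s, during which the arm holds its last target. There are 200 camera calls.

## Working session

There is one attempt and no reset: what is moved stays moved. The work goes in short steps, Python scripts to look and compute and a tool call to move; the robot and the scene stay as the last step left them, time stands still between calls to the robot, and variables do not carry over. Pictures are saved under pics/ and viewed, at most 10 in all, crops included, and the job is handed in when it is done.

Besides the shell and the picture viewer there is one more tool, called after "Call:" as a command line: name --pt "numbers of a row" for each row, then --argument value for the rest. servo_tool: Moves the arm, as the interface text tells. Its arguments: {"type":"object","properties":{"commands":{"type":"array"}},"required":["commands"]}

```bash
mkdir -p pics; cat > h.py <<'E'
import numpy as np, cv2
from workcell import status, viewer, bot
def px2w(cam,depth,px,z=None,win=2):
    c=viewer.get_calibration(cam);K,R,t=map(np.array,(c["camera_matrix"],c["R"],c["t"]))
    r,q=px;ray=np.linalg.solve(K,[q,r,1.]);o=-R.T@t;d=R.T@ray
    if z is not None: return o+d*(z-o[2])/d[2]
    r,q=int(round(r)),int(round(q));w=depth[max(r-win,0):r+win+1,max(q-win,0):q+win+1];w=w[w>0]
    return o+d*np.median(w) if w.size else None
def w2px(cam,X):
    c=viewer.get_calibration(cam);K,R,t=map(np.array,(c["camera_matrix"],c["R"],c["t"]))
    p=K@(R@np.array(X)+t);return p[:2][::-1]/p[2]
E
python3 - <<'E'
from h import *
np.set_printoptions(precision=3,suppress=True)
H=dict(amber_cab_front=.2,blue_door_hinge=.2,blue_door_edge=.2,grey_door_edge=.2,amber_bottle=0)
for cam in("top","side"):
    im,d=viewer.camera(cam);cv2.imwrite(f"pics/{cam}0.png",im[...,::-1]);np.save(f"{cam}_d.npy",d)
    for l,z in H.items():
        for s in viewer.spot_point(cam,l)[:3]:
            print(cam,l,round(s["p"],2),np.array(s["pixel"]),px2w(cam,d,s["pixel"],z),px2w(cam,d,s["pixel"]))
print(status.get_obs())
E
```

```text
top amber_cab_front 0.91 [306.2 230.4] [0.494 0.164 0.2  ] [ 0.506  0.198 -0.   ]
top blue_door_hinge 0.62 [304.4 280. ] [0.499 0.064 0.2  ] [0.512 0.077 0.001]
top blue_door_edge 0.69 [253.9 201. ] [0.6  0.23 0.2 ] [ 0.634  0.277 -0.001]
top grey_door_edge 0.65 [220.4 352.6] [ 0.676 -0.084  0.2  ] [ 0.724 -0.099 -0.001]
top amber_bottle 0.92 [216.3 322.5] [ 0.733 -0.023  0.   ] [ 0.713 -0.022  0.084]
top amber_bottle 0.91 [210.4 272.1] [0.747 0.104 0.   ] [0.723 0.096 0.093]
top amber_bottle 0.81 [170.6 283.7] [0.852 0.077 0.   ] [0.826 0.072 0.077]
side amber_cab_front 0.77 [300.6 332.6] [0.486 0.16  0.2  ] [0.486 0.16  0.2  ]
side blue_door_hinge 0.93 [265.8 362.6] [0.493 0.067 0.2  ] [0.494 0.066 0.198]
side blue_door_edge 0.6 [292.2 252.1] [0.602 0.236 0.2  ] [ 0.724  0.15  -0.001]
side grey_door_edge 0.82 [177.6 335.6] [ 0.682 -0.085  0.2  ] [ 0.773 -0.198  0.074]
side amber_bottle 0.89 [244.9 237.2] [0.851 0.076 0.   ] [0.826 0.093 0.033]
side amber_bottle 0.88 [274.1 336.6] [ 0.613 -0.01   0.   ] [0.517 0.111 0.199]
side amber_bottle 0.84 [219.9 271.3] [ 0.847 -0.036  0.   ] [ 0.825 -0.018  0.029]
{'clock': 0.6, 'joint_pos': array([-1.239,  0.241,  0.005,  1.335, -0.   ,  1.571]), 'joint_vel': array([0.   , 0.   , 0.   , 0.   , 0.001, 0.001]), 'tau': array([  0.   , -37.197,  25.257,   0.001,   0.   ,   0.   ]), 'eef_pos': array([ 0.163, -0.473,  0.239]), 'tool_rot': array([ 0.986,  0.165, -0.   ,  0.   ]), 'ft_force': array([ 0.297, -0.437,  0.237]), 'ft_torque': array([0.023, 0.06 , 0.034]), 'grasp_force': 0.0, 'grip_width': 0.08528092739029558}
```

View pics/top0.png

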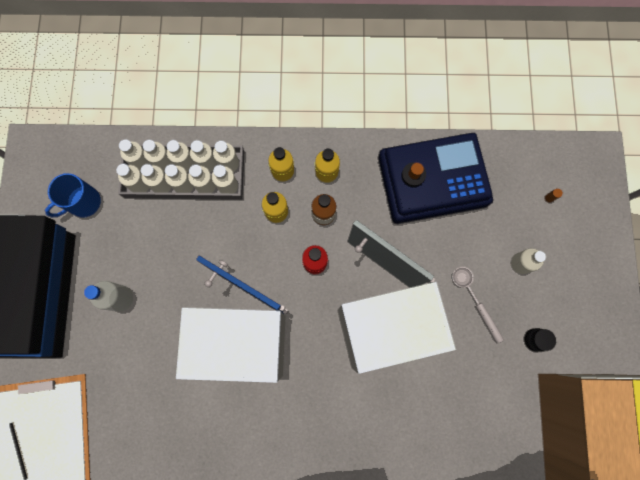

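View pics/side0.png

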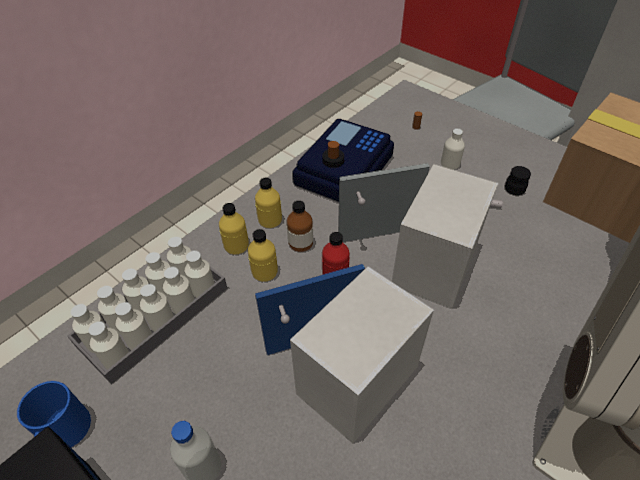

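The top view shows the amber cabinet (blue door) on the left, with the hinge at about (304,281) and the door edge at (254,200). The grey-door twin is on the right, the red bottle at (259,315) and the amber bottle at (208,323). Next I'll refine the closed direction and the door line.

```bash
python3 - <<'E'
from h import *
np.set_printoptions(precision=4,suppress=True)
im=cv2.imread("pics/top0.png");d=np.load("top_d.npy")
# roof: white pixels left cabinet
g=(im.min(2)>200).astype(np.uint8);n,l,st,ce=cv2.connectedComponentsWithStats(g)
k=l[345,230];c=(l==k).astype(np.uint8);cs=max(cv2.findContours(c,0,1)[0],key=cv2.contourArea)
b=cv2.boxPoints(cv2.minAreaRect(cs));W=np.array([px2w("top",d,(p[1],p[0]),.2) for p in b]);print("roof",W)
# blue door top strip & side-camera plane fit
for cam in("top","side"):
    im=cv2.imread(f"pics/{cam}0.png");d=np.load(f"{cam}_d.npy")
    cal=viewer.get_calibration(cam);K,R,t=map(np.array,(cal["camera_matrix"],cal["R"],cal["t"]))
    h=cv2.cvtColor(im,cv2.COLOR_BGR2HSV);m=(h[...,0]>100)&(h[...,0]<125)&(h[...,1]>130)&(d>0)
    v,u=np.nonzero(m);P=(np.linalg.solve(K,np.c_[u,v,np.ones(len(u))].T)*d[v,u]-t[:,None]);P=(R.T@P).T
    P=P[(P[:,2]>.03)&(P[:,2]<.215)&(P[:,0]>.46)&(P[:,0]<.63)&(P[:,1]>.04)&(P[:,1]<.26)]
    if cam=="top":P=P[P[:,2]>.185]
    vx,vy,x0,y0=cv2.fitLine(P[:,:2].astype(np.float32),cv2.DIST_HUBER,0,.01,.01).ravel()
    s=(P[:,:2]-[x0,y0])@[vx,vy];r=(P[:,:2]-[x0,y0])@[-vy,vx]
    print(cam,len(P),"ang",np.arctan(vx/vy),"pt",x0,y0,"ends",np.array([x0,y0])+np.outer([s.min(),s.max()],[vx,vy]),"perp",np.percentile(r,[2,50,98]),"z",P[:,2].min(),P[:,2].max())
E
```

```text
roof [[0.3507 0.2655 0.2   ]
 [0.4899 0.2698 0.2   ]
 [0.4856 0.0653 0.2   ]
 [0.3467 0.0665 0.2   ]]
top 502 ang 0.53310364 pt 0.54070926 0.14950658 ends [[0.4922 0.0673]
 [0.5928 0.2378]] perp [-0.0051 -0.      0.0053] z 0.19126485806885338 0.2052588909290252
side 3720 ang 0.5310777 pt 0.56198245 0.19450481 ends [[0.4881 0.0686]
 [0.5885 0.2397]] perp [-0.0085  0.      0.0019] z 0.030292564272921423 0.20366896442151022
```

Call:
servo_tool --pt "0 0 0 -20 -0.177" --pt "0 0 0 -20 -0.177" --pt "0 0 0 -20 -0.177" --pt "0 0 0 -15 -0.177" --pt "0 45 4 0 0" --pt "0 45 4 0 0" --pt "0 45 4 0 0" --pt "0 45 4 0 0" --pt "0 45 4 0 0" --pt "0 45 4 0 0" --pt "0 45 4 0 0" --pt "0 45 4 0 0" --pt "0 45 4 0 0" --pt "0 45 4 0 0" --pt "0 45 4 0 0" --pt "0 45 4 0 0" --pt "0 45 4 0 0" --pt "0 45 4 0 0" --pt "0 45 4 0 0" --pt "0 45 4 0 0"

```text
clock: 3.1
eef_pos: [0.5834, 0.117, 0.3143]
tool_rot: [0.868, 0.497, 0.0, 0.0]
ft_force: [0.1, -0.1, -0.5]
grip_width: -0.0001
grasp_force: 0.0
```

Call:
servo_tool --pt "0 33 4 0 0" --pt "0 33 4 0 0" --pt "0 0 0 30 0" --pt "0 0 0 30 0" --pt "0 0 0 30 0" --pt "0 0 0 25 0" --pt "0 0 0 17 0" --pt "0 0 0 0 0"

```text
clock: 4.1
eef_pos: [0.6218, 0.1683, 0.1804]
tool_rot: [0.868, 0.497, -0.002, -0.001]
ft_force: [-0.6, -0.1, 0.1]
grip_width: -0.0002
grasp_force: 0.0
```

```bash
python3 - <<'E'
from h import *
im,d=viewer.camera("top");cv2.imwrite("pics/top1.png",im[...,::-1]);im,d=viewer.camera("side");cv2.imwrite("pics/side1.png",np.hstack([im[120:420,150:550,::-1]]))
E
```

```text
(no output)
```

View pics/side1.png

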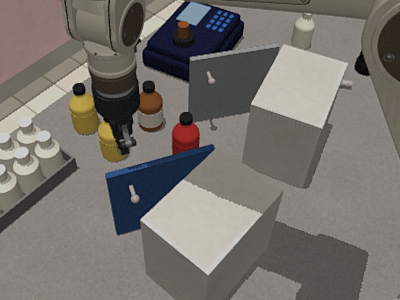

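Call:
servo_tool --pt "0 0 -10 0 0" --pt "0 0 -10 0 0" --pt "0 0 -9 0 0" --pt "0 0 -4 0 0" --pt "0 0 -4 0 0" --pt "0 0 -4 0 0" --pt "0 0.5 -5.4 0 -0.035" --pt "0 0.5 -5.4 0 -0.035" --pt "0 0.5 -5.4 0 -0.035" --pt "0 0.5 -5.4 0 -0.035" --pt "0 0.5 -5.4 0 -0.035" --pt "0 0.5 -5.4 0 -0.035" --pt "0 0.5 -5.4 0 -0.035" --pt "0 0.5 -5.4 0 -0.035" --pt "0 0 0 0 0"

```text
clock: 6.08
eef_pos: [0.5493, 0.2103, 0.1824]
tool_rot: [0.79, 0.613, -0.0, -0.0]
ft_force: [0.4, 0.2, -0.6]
grip_width: 0.0001
grasp_force: 0.0
```

```bash
python3 - <<'E'
from h import *
im,d=viewer.camera("top");cv2.imwrite("pics/top2.png",im[...,::-1])
for c in("side",):
    im,d=viewer.camera(c);cv2.imwrite("pics/side2.png",im[120:420,150:550,::-1])
    print([(s["p"],px2w(c,d,s["pixel"],.2)) for s in viewer.spot_point(c,"blue_door_edge")])
print(status.get_obs()["ft_force"],status.get_obs()["eef_pos"])
E
```

```text
[(0.95, array([0.54083414, 0.25981713, 0.2       ])), (0.3, array([ 0.68988384, -0.09643812,  0.2       ]))]
[ 0.28365364 -0.12348892  0.4826821 ] [0.54980352 0.21009918 0.18236384]
```

View pics/side2.png

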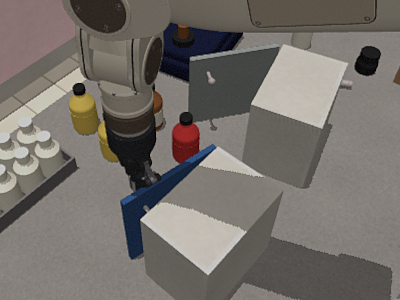

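The door edge is now at (0.541, 0.260), so it is about 0.2 rad open with the fingers in contact. I'll go slower from here.

Call:
servo_tool --pt "0 0.3 -3 0 -0.02" --pt "0 0.3 -3 0 -0.02" --pt "0 0.3 -2.3 0 -0.015" --pt "0 0.2 -2 0 -0.013" --pt "0 0.2 -2 0 -0.013" --pt "0 0.2 -2 0 -0.013" --pt "0 0.2 -2 0 -0.013" --pt "0 0.2 -2 0 -0.013"

```text
clock: 7.22
eef_pos: [0.5325, 0.2155, 0.1824]
tool_rot: [0.752, 0.66, 0.0, 0.0]
ft_force: [1.6, -0.5, 0.3]
grip_width: -0.0002
grasp_force: 0.7
```

Call:
servo_tool --pt "0 0.2 -1.5 0 -0.01" --pt "0 0.2 -1.5 0 -0.01" --pt "0 0.2 -1.5 0 -0.01"

```text
clock: 7.6
eef_pos: [0.5276, 0.2167, 0.1823]
tool_rot: [0.742, 0.671, -0.0, -0.0]
ft_force: [0.2, -0.4, 0.8]
grip_width: -0.0001
grasp_force: 0.4
```

Call:
servo_tool --pt "0 0.2 -1.5 0 -0.01" --pt "0 0.2 -1.5 0 -0.01"

```text
clock: 7.85
eef_pos: [0.5246, 0.2175, 0.1823]
tool_rot: [0.735, 0.678, -0.0, -0.0]
ft_force: [0.1, -0.0, 0.7]
grip_width: 0.0003
grasp_force: 0.2
```

```bash
python3 - <<'E'
from h import *
im,d=viewer.camera("side");cv2.imwrite("pics/side3.png",cv2.resize(im[240:440,230:450,::-1],None,fx=2.5,fy=2.5))
for i in range(2):
    print([(s["p"],px2w("side",d,s["pixel"],.2)) for s in viewer.spot_point("side","blue_door_edge")][:1])
    im,d=viewer.camera("side")
print(status.get_obs()["ft_force"],status.get_obs()["eef_pos"])
E
```

```text
[(0.81, array([0.51906685, 0.26249749, 0.2       ]))]
[(0.85, array([0.51397955, 0.26380948, 0.2       ]))]
[ 0.84123384 -0.34601778 -0.00980478] [0.52464018 0.21754376 0.18228242]
```

View pics/side3.png

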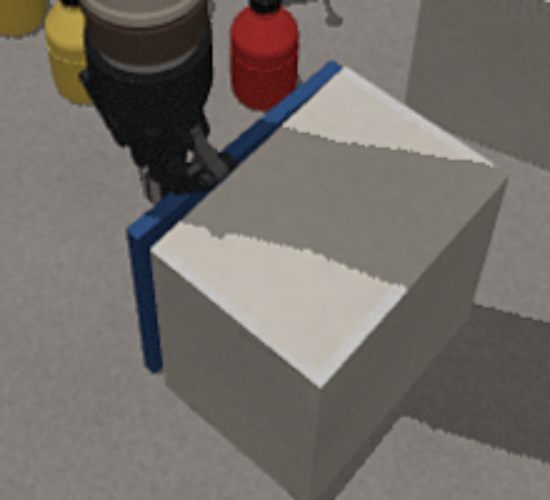

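The crop shows the free edge at (140,235) still standing slightly off the cabinet front, so I'll keep pushing gently.

Call:
servo_tool --pt "0 0.1 -1.5 0 -0.01" --pt "0 0.1 -1.5 0 -0.01"

```text
clock: 8.35
eef_pos: [0.5217, 0.2179, 0.1823]
tool_rot: [0.728, 0.685, -0.0, -0.0]
ft_force: [-0.5, -0.4, -0.0]
grip_width: 0.0
grasp_force: 0.0
```

Call:
servo_tool --pt "0 0.1 -1.5 0 -0.01" --pt "0 0.1 -1.5 0 -0.01"

```text
clock: 8.6
eef_pos: [0.5187, 0.2182, 0.1823]
tool_rot: [0.721, 0.693, -0.0, -0.0]
ft_force: [-0.2, 0.5, -0.0]
grip_width: -0.0
grasp_force: 0.0
```

Call:
servo_tool --pt "0 0.1 -1.5 0 -0.01" --pt "0 0.1 -1 0 -0.007"

```text
clock: 8.85
eef_pos: [0.5162, 0.2185, 0.1823]
tool_rot: [0.715, 0.699, -0.0, 0.0]
ft_force: [0.8, -0.6, -0.3]
grip_width: -0.0003
grasp_force: 0.0
```

```bash
python3 - <<'E'
from h import *
im,d=viewer.camera("side");cv2.imwrite("pics/side4.png",cv2.resize(im[240:440,230:450,::-1],None,fx=2.5,fy=2.5))
print([(s["p"],px2w("side",d,s["pixel"],.2)) for s in viewer.spot_point("side","blue_door_edge")][:1])
E
```

```text
[(0.96, array([0.4993336 , 0.26587867, 0.2       ]))]
```

View pics/side4.png

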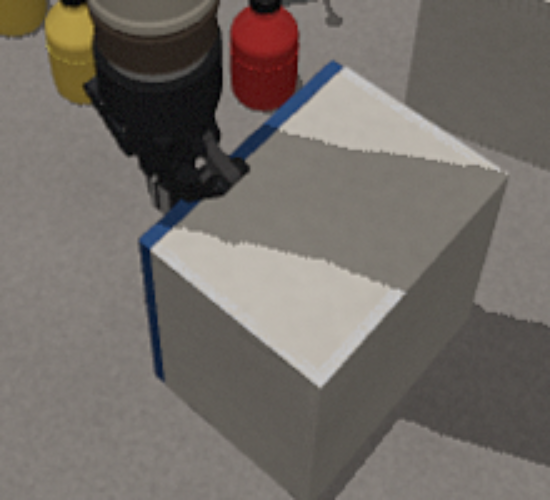

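The door is flush with the cabinet front (edge at (150,240)), drawn in by the catch. I'll give it a light confirming touch, then back away.

Call:
servo_tool --pt "0 0 -1 0 0" --pt "0 0 -1 0 0" --pt "0 0 -1 0 0"

```text
clock: 9.32
eef_pos: [0.5155, 0.2185, 0.1825]
tool_rot: [0.716, 0.698, 0.002, 0.002]
ft_force: [8.7, 0.2, -4.2]
grip_width: 0.0001
grasp_force: 4.1
```

Call:
servo_tool --pt "0 0 5 0 0" --pt "0 0 20 0 0" --pt "0 0 20 0 0" --pt "0 0 0 -30 0" --pt "0 0 0 -40 0" --pt "0 0 0 -40 0" --pt "0 0 0 0 0" --pt "0 0 0 0 0"

```text
clock: 10.32
eef_pos: [0.5579, 0.2174, 0.2917]
tool_rot: [0.716, 0.699, -0.001, -0.0]
ft_force: [-0.4, 0.7, -1.0]
grip_width: 0.0
grasp_force: 0.0
```

```bash
python3 - <<'E'
from h import *
im,d=viewer.camera("side");cv2.imwrite("pics/side5.png",im[...,::-1])
for l in("blue_door_edge","grey_door_edge","amber_bottle"):print(l,[(s["p"],px2w("side",d,s["pixel"],0 if "bottle" in l else .2)) for s in viewer.spot_point("side",l)][:4])
E
```

```text
blue_door_edge [(0.9, array([0.50061795, 0.26336703, 0.2       ]))]
grey_door_edge [(0.61, array([ 0.68312334, -0.09792827,  0.2       ]))]
amber_bottle [(0.96, array([0.86087705, 0.07081854, 0.        ])), (0.82, array([ 0.74191554, -0.02543843,  0.        ])), (0.65, array([0.74226391, 0.09091946, 0.        ])), (0.64, array([ 0.61492003, -0.00993536,  0.        ]))]
```

View pics/side5.png

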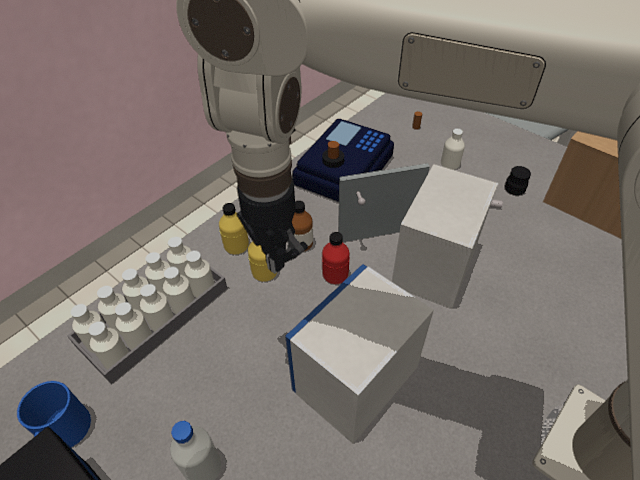

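The blue door is shut flush ((290,335)–(365,268)) and held with the arm clear. The grey door and the bottles are where they were.

```bash
python3 -c "
from workcell import bot;print(bot.job_done())"
```

```text
the job is handed in; nothing more can be done
None
```

The blue door is shut and stayed flush on its catch after the arm backed off; the grey door and the amber bottle look unmoved, and the job was handed in at about 10 s (limit 32 s).

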